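# Set the numbering press and print

### The job

On the numbering press, flick the large toothed thumbwheel round with a fingertip, counter-clockwise seen from above, click by click, until its one long tooth points at the fixed steel pointer, and do not run past the pointer. Then press the black plunger knob fully down and let it come up again. Do not print before the wheel is set, leave the small thumbwheel as it is, and do not lift or shift anything else on the table.

Things in the scene. Friction and masses are not known exactly. Their poses are not given: they have to be found in the camera images.
- press: grey numbering press fixed to the table; base 190 (x) x 310 (y) x 12 mm; origin on the table, 10 mm in front of the base's middle; front is -x (towards the robot), left is +y. Large thumbwheel at (0, 85 mm) left, small one at (45, -15 mm), press head with plunger at right: 64 mm wide round y = -95, x -36 to 50, top z = 88 mm. Pointer post 12 x 18 mm, 66 mm tall, at (92, 85 mm)
- wheel_hub (a point): axis (vertical) of the large aluminium thumbwheel at the disc's top face, z = 66 mm. Disc 16 mm thick, 34 mm radius; eight straight teeth 45 degrees apart, full disc thickness, 7 mm wide, reach 46 mm radius, the long one 68 mm. Hub cap 11 mm radius, 8 mm above the disc. Below: drum of 36 mm radius, top z = 46 mm. Free space all round it, but for the pointer post
- long_tooth (a point): outer end of the long tooth, at the wheel's top face, 68 mm from the axis; a small dome stands on this tooth 60 mm from the axis
- pointer (a point): inner end of the steel pointer blade (6 mm wide), 76 mm from the large wheel's axis, straight behind it (press +x)
- wheel (a joint): large wheel's angle, rad, growing counter-clockwise from above. Clicks at multiples of pi/4, where teeth point to press front, back, sides and half-way between. 1 to 4 N at a tooth turns it; past half-way it snaps to the next click by itself. 0: long tooth to press +y; 4.712 (6 clicks): at the pointer. Starts two to four clicks short of it; stops at -0.3 and 5.9
- plunger_top (a point): centre of the top of the black plunger knob, 42 mm across, 124 mm above the table when up
- plunger (a joint): travel of the plunger, m: 0 up, 0.010 fully down; a spring returns it; about 3 N to start, 6.3 N at the bottom
- small_hub (a point): centre of the top face of the small thumbwheel (52 mm across, z = 50 to 62 mm), to be left alone
- small_wheel (a joint): angle of the small thumbwheel, rad, 0 at the start; it has light friction and stays where it is put
- seal_stone: upright polished stone seal, 26 x 26 mm, 62 mm tall; stands loose on the table, not part of the job; origin at the centre of its underside
- paste_tin: low round white porcelain tin, 62 mm across, 24 mm tall; stands loose on the table, not part of the job; origin at the centre of its underside
- paperweight: dark wooden bar paperweight, 170 x 28 x 22 mm, long side along its x axis; stands loose on the table, not part of the job; origin at the centre of its underside
- water_bowl: blue ceramic bowl, 104 mm across, 45 mm tall; stands loose on the table, not part of the job; origin at the centre of its underside
- ink_bottle: black bottle with white cap, 60 mm across, 150 mm tall; stands loose on the table, not part of the job; origin at the centre of its underside
- seal_box: dark wooden box, 90 x 60 x 35 mm; stands loose on the table, not part of the job; origin at the centre of its underside
- ink_cup: white cup, 70 mm across, 50 mm tall; stands loose on the table, not part of the job; origin at the centre of its underside

How it is judged:
By the outcome, as a careful person would: the job done as asked, in the order asked, and still so for the second after the job is handed in, with the robot touching nothing.
It also fails if it takes over 58 s, if anything falls off the work surface, if the arm or the gripper's body presses on something with over 40 N, if the wrist force passes 120 N, or if a joint passes its speed limit or range.

### The arm

A 6-joint arm with a two-finger parallel gripper is mounted at the origin on the work surface. World frame = base frame: x ahead of the robot, y to its left, z up, the work surface at z = 0. Lengths are in m, angles in rad, forces in N, time in s.
With the tool pointing down it reaches from about 0.275 to 0.875 m from the base axis. Payload 12.5 kg.
Tool frame: the origin (TCP) lies on the centre line of the jaws, within the pads' length; the fingertips stand r.finger_overhang ahead of it and the grasp point (between the pads) lies 3 mm ahead of it (r.finger_overhang is the distance from the TCP to the fingertips, in m); z points along the fingers, y is the line along which they close (so a half turn about z gives the same grasp; the last joint's range is limited). The gripper opens to 85 mm and grips with 20 to 120 N. Pads are 22 mm wide; open, the fingers measure 114 mm over their backs; the gripper's body (76 mm by 85 mm) begins 54 mm behind the grasp point. The pads swing forward as they close: fully open they stand 13 mm farther back than shut.
Start: joints at [1.08, 0.351, 1.652, -0, 1.139, -0.085], TCP at [0.217, 0.505, 0.253] pointing down, gripper open.
Joint ranges: [-2.75, 2.75], [-0.79, 2.1], [0.01, 2.65], [-1.57, 4.71], [0.07, 3.14], [-2.87, 2.87]. Speed limits (rad/s): [2.22, 2.22, 2.79, 3.14, 3.14, 3.14].

### API

Orientations are given as a unit quaternion [x, y, z, w].
In Python, from cell import r, optics gives the robot as it stands. The module is installed in compiled form; this text tells all that it offers. Calls block until the motion is done:
- r.move_to(position, orientation): joint-space move of the TCP to a pose.
- r.move_linear(position, rot=None, vel=0.15): straight line of the TCP; rot=None keeps the orientation; vel is the mean speed in m/s.
- r.set_joints(angles): joint-space move.
- r.set_gripper(opening, squeeze=None): opening from 0.0 (shut) to 1.0 (fully open); squeeze is the grip in N (None keeps the last); returns when the fingers have stopped.
- r.sleep(seconds).
- r.inverse_kinematics(position, orientation): joint angles nearest the present ones, or None.
- optics.get_image(name): name is "scene" or "top" or "wrist"; returns a dict with "pixels" (480x640x3 uint8, red, green, blue), "depth" (480x640 float32, m along the optical axis (not along the pixel's ray), 0 where there is no reading), "fx", "fy", "cx", "cy" (pixels), "camera_from_world" (4x4, takes a point from world to camera coordinates); the wrist camera has in their place "mount" (4x4, takes a point from camera to tool coordinates, whose origin is the TCP and whose axes are the flange's). Camera axes: x right, y down, z forward; pixel columns grow to the right and rows downward; lengths in m; the calibration is good to about 2 mm. A picture is of the moment at which its call begins: read the wrist's pose just before it.
A pose or a line that the arm cannot do raises r.PlanningError and nothing moves.
- r.hand_in(): hands the job in; it is judged then, once.
Readings, each from a call of its own:
- r.current_t(): time.
- r.current_q(): joint angles.
- r.current_qvel(): joint speeds.
- r.current_effort(): joint torques, N m.
- r.current_tool_pos(): TCP position.
- r.current_ee_rot(): TCP orientation.
- r.current_contact_force(): force on the tool from outside, world axes, zero at the start.
- r.current_torque(): the same for the moment, N m.
- r.current_opening(): opening from 0.0 (shut) to 1.0 (fully open).
- r.current_finger_force(): force on a finger pad.
Only numpy, scipy, OpenCV 4.12 (cv2) and the standard library are available. Lean on these libraries where they do the work, as an engineer would, in place of code of your own. Each camera call takes 0.05 s, during which the arm holds its last target. There are 200 camera calls.

## Working session

There is one attempt and no reset: what is moved stays moved. The work goes in short steps, each a Python script; the robot and the scene stay as the last script left them, time stands still between calls to the robot, and variables do not carry over. Pictures are saved under pics/ and viewed, at most 10 in all, crops included, and the job is handed in when it is done.

```bash
mkdir -p pics; python3 - <<'E'
from cell import r, optics
import cv2,numpy as np,pickle
d={}
for n in("scene","top"):
    im=optics.get_image(n); d[n]=im
    cv2.imwrite(f"pics/{n}0.png",im["pixels"][:,:,::-1])
pickle.dump(d,open("d0.pkl","wb"))
print(r.current_t(),r.finger_overhang,r.current_ee_rot(),r.current_contact_force())
print(d["top"]["camera_from_world"],d["top"]["fx"])
E
```

```text
0.1 0.022 [ 2.01484701e-01  9.79491524e-01 -5.00483040e-04 -1.36795886e-04] [-1.03471136 -0.74089045 -0.43248434]
[[-0.01801183 -0.99973277 -0.01449023 -0.00380409]
 [-0.98294105  0.02035869 -0.18279064  0.57636155]
 [ 0.1830368   0.01095065 -0.98304507  1.43167743]
 [ 0.          0.          0.          1.        ]] 602.5302403490313
```

View pics/top0.png

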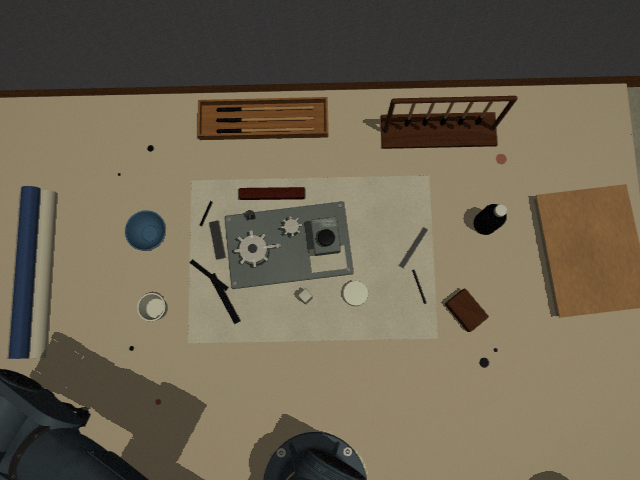

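View pics/scene0.png

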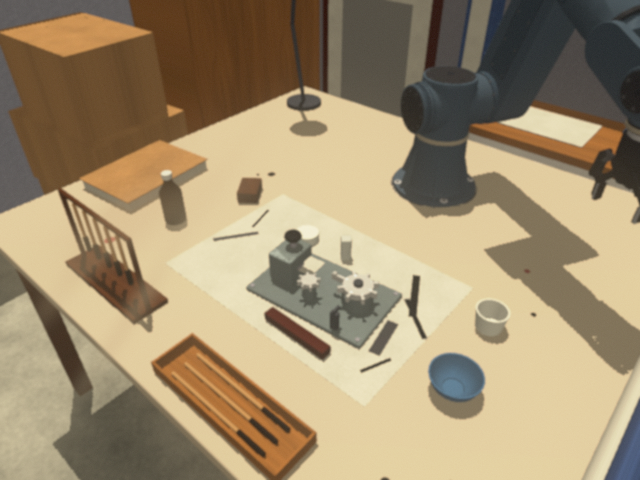

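Top view: large wheel at about (251,248) with the long tooth to the right (about (279,245)), pointer post at (250,215), plunger at (326,237). The wheel looks about two clicks short; I'll enlarge the crop to check.

```bash
python3 - <<'E'
import cv2,pickle
p=pickle.load(open("d0.pkl","rb"))["top"]["pixels"]
c=p[192:297,215:360,::-1]
cv2.imwrite("pics/crop0.png",cv2.resize(c,None,fx=5.5,fy=5.5,interpolation=cv2.INTER_CUBIC))
E
```

```text
(no output)
```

View pics/crop0.png

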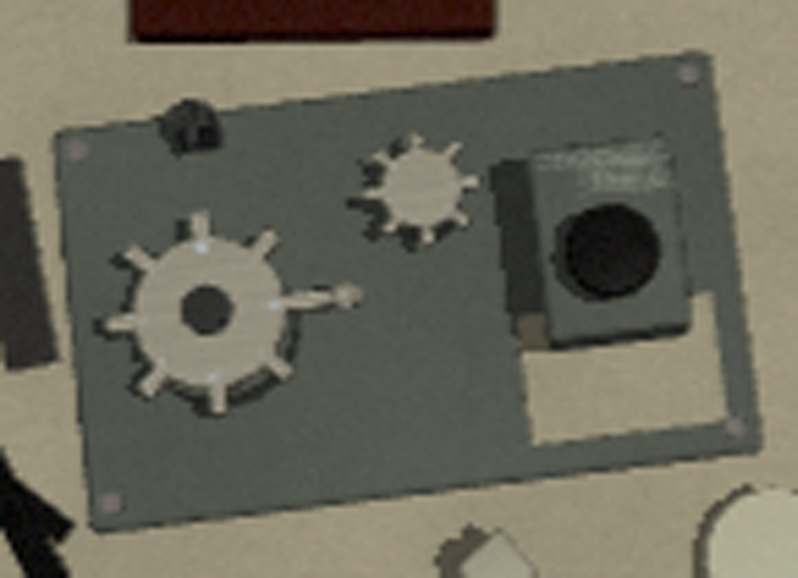

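The crop shows the hub cap at (206,309), the long tooth end at (362,294), pointing to press -y, so two clicks short. The plunger is at (612,250), the small hub at (422,188), and the base corners at (55,132), (712,52), (762,450), (95,530).

```bash
python3 - <<'E'
import pickle,numpy as np
im=pickle.load(open("d0.pkl","rb"))["top"]
T=np.linalg.inv(im["camera_from_world"])
def pt(u,v,z):
    u=(u+.5)/5.5-.5+215; v=(v+.5)/5.5-.5+192
    d=T[:3,:3]@[(u-im["cx"])/im["fx"],(v-im["cy"])/im["fy"],1]; o=T[:3,3]
    return o+d*(z-o[2])/d[2], im["depth"][int(v),int(u)]
P={}
for n,a in dict(hub=(206,309,.074),tooth=(362,294,.066),plunger=(612,250,.124),small=(422,188,.062),post=(190,115,.066),c0=(55,132,.012),c1=(712,52,.012),c2=(762,450,.012),c3=(95,530,.012)).items():
    p,dep=pt(*a);P[n]=p
    # depth derived height
    u=(a[0]+.5)/5.5-.5+215; v=(a[1]+.5)/5.5-.5+192
    q=T@[(u-im["cx"])/im["fx"]*dep,(v-im["cy"])/im["fy"]*dep,dep,1]
    print(n,p.round(4),"depth pt",q[:3].round(4))
# fit press pose
L=dict(hub=(0,.085),plunger=None,small=(.045,-.015),c0=(.105,.155),c1=(.105,-.155),c2=(-.085,-.155),c3=(-.085,.155))
k=[n for n in L if L[n]]
A=np.array([L[n] for n in k]);B=np.array([P[n][:2] for n in k])
H=(A-A.mean(0)).T@(B-B.mean(0)); th=np.arctan2(H[0,1]-H[1,0],H[0,0]+H[1,1])
R=np.array([[np.cos(th),-np.sin(th)],[np.sin(th),np.cos(th)]]);t=B.mean(0)-R@A.mean(0)
print("th",th,"t",t,"res",((A@R.T+t)-B).round(4))
for n in("tooth","plunger","post","hub"):print(n,(R.T@(P[n][:2]-t)).round(4))
E
```

```text
hub [0.5625 0.141  0.074 ] depth pt [0.5636 0.1418 0.0676]
tooth [0.5693 0.0726 0.066 ] depth pt [0.5703 0.073  0.0605]
plunger [ 0.5755 -0.0385  0.124 ] depth pt [ 0.5751 -0.0385  0.1262]
small [0.6177 0.0456 0.062 ] depth pt [0.6178 0.0457 0.0614]
post [0.6525 0.1493 0.066 ] depth pt [0.6522 0.1491 0.0675]
c0 [0.6588 0.219  0.012 ] depth pt [0.6589 0.2191 0.0112]
c1 [ 0.6905 -0.0877  0.012 ] depth pt [ 6.937e-01 -8.820e-02 -6.000e-04]
c2 [ 0.5031 -0.1055  0.012 ] depth pt [ 0.5043 -0.106   0.0027]
c3 [0.4725 0.1989 0.012 ] depth pt [0.4734 0.2002 0.0035]
th 0.10162378115241003 t [0.57125875 0.05550907] res [[ 0.0001 -0.0009]
 [-0.0002 -0.0005]
 [ 0.0012  0.0014]
 [ 0.001  -0.0004]
 [-0.0007 -0.0018]
 [-0.0015  0.0022]]
tooth [-0.0002  0.0172]
plunger [-0.0053 -0.094 ]
post [0.0904 0.0851]
hub [-0.     0.086]
```

```bash
cat > h.py <<'E'
from cell import r, optics
import numpy as np, cv2
from scipy.spatial.transform import Rotation as Ro
th,t=0.1016,np.array([.57126,.05551])
c,s=np.cos(th),np.sin(th)
def W(x,y): return t+np.array([[c,-s],[s,c]])@[x,y]
hub=W(0,.085)
def pose(deg,tip,lag=.018,rad=.060):
    """shut fingers behind (cw of) a tooth standing deg past press -y"""
    a=th-np.pi/2+np.radians(deg)
    u=np.array([np.cos(a),np.sin(a)]); v=np.array([-u[1],u[0]])
    p=hub+rad*u-lag*v
    x=np.r_[-u,0]; z=np.array([0,0,-1.]); 
    q=Ro.from_matrix(np.c_[x,np.cross(z,x),z]).as_quat()
    return np.r_[p,tip+r.finger_overhang],q,v
def push(degs,vel=.05):
    for d in degs:
        p,q,v=pose(d,.051); r.move_linear(p,q,vel)
        f=r.current_contact_force(); print(round(d,1),"ft %.2f"%(f[:2]@v),"fz %.2f"%f[2],"t %.1f"%r.current_t())
def snap(n,name="top"):
    im=optics.get_image(name)["pixels"][:,:,::-1]
    return im
E
python3 - <<'E'
from h import *
r.set_gripper(0.0)
p,q,v=pose(-9,.16); print(p,q,r.inverse_kinematics(p,q))
r.move_to(p,q); print("t",r.current_t())
p,q,v=pose(-9,.051); r.move_linear(p,q,.12)
print(r.current_contact_force(),r.current_opening(),r.current_t())
push(range(-6,33,3))
a=snap(0)[192:297,215:360]; b=snap(0,"scene")[220:380,230:430]
a=cv2.resize(a,(663,480),interpolation=cv2.INTER_CUBIC)[:,:400]; b=cv2.resize(b,(600,480),interpolation=cv2.INTER_CUBIC)[:,200:600]
cv2.imwrite("pics/p1.png",np.hstack([a,b]))
E
```

```text
[0.54133947 0.08116211 0.182     ] [0.72644724 0.68722224 0.         0.        ] [ 6.37687321e-02  4.30982029e-01  1.72731104e+00 -4.44089210e-16
  9.83299589e-01  1.19248365e-01]
t 2.8083
[-0.19235619 -0.13397851 -0.66790841] 4.188608914043203e-06 3.8667
-6 ft 0.22 fz 0.44 t 4.1
-3 ft -0.81 fz -0.73 t 4.4
0 ft -0.93 fz 0.62 t 4.6
3 ft 0.34 fz 0.66 t 4.9
6 ft -0.73 fz -0.73 t 5.1
9 ft -0.57 fz 0.72 t 5.4
12 ft -0.41 fz -0.17 t 5.6
15 ft -0.56 fz 0.50 t 5.9
18 ft -0.71 fz -0.01 t 6.1
21 ft 0.51 fz -0.10 t 6.4
24 ft -0.27 fz -0.12 t 6.6
27 ft -0.05 fz -0.88 t 6.9
30 ft 0.02 fz -1.28 t 7.1
```

View pics/p1.png

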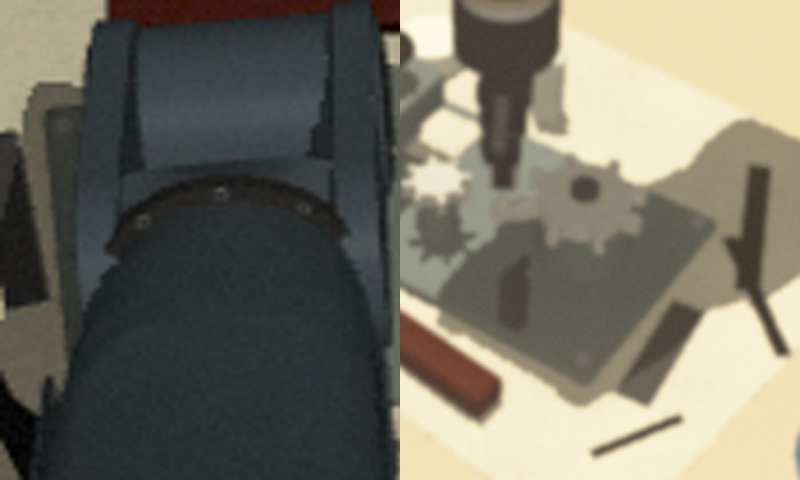

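The scene crop shows the finger beside the long tooth, whose end is now near (497,210), so it has moved. I'll compare that with the projected tooth end for each angle.

```bash
cat > proj.py <<'E'
from h import *
import pickle
im=pickle.load(open("d0.pkl","rb"))["scene"]
def pr(P):
    k=im["camera_from_world"]@np.r_[P,1]; return np.array([im["fx"]*k[0]/k[2]+im["cx"],im["fy"]*k[1]/k[2]+im["cy"]])
if __name__=="__main__":
    f=lambda P:((pr(P)-[230,220])*3+[200,0]).round(0)
    print("hub",f(np.r_[hub,.074]))
    for d in (0,15,22,30,37,45,60,75,90):
        a=th-np.pi/2+np.radians(d); print(d,f(np.r_[hub+.068*np.array([np.cos(a),np.sin(a)]),.066]))
E
python3 proj.py
```

```text
hub [586. 184.]
0 [507. 156.]
15 [497. 171.]
22 [494. 178.]
30 [492. 187.]
37 [491. 194.]
45 [493. 203.]
60 [501. 220.]
75 [515. 235.]
90 [534. 247.]
```

The tooth end matches 45°, so one click is done and one remains. I'll repeat the same push for the second click.

```bash
python3 - <<'E'
from h import *
push(range(34,77,4))
r.sleep(.3)
b=snap(0,"scene")[220:380,230:430]
cv2.imwrite("pics/p2.png",cv2.resize(b,(600,480),interpolation=cv2.INTER_CUBIC)[:,200:600])
E
```

```text
34 ft 0.29 fz -0.52 t 7.5
38 ft -0.18 fz -0.39 t 7.7
42 ft 0.27 fz -1.04 t 8.0
46 ft 0.04 fz -0.29 t 8.2
50 ft -1.46 fz -0.38 t 8.5
54 ft -1.15 fz 1.13 t 8.7
58 ft -0.64 fz 0.94 t 9.0
62 ft -0.43 fz 0.49 t 9.2
66 ft -0.76 fz -0.20 t 9.5
70 ft -0.12 fz 0.30 t 9.7
74 ft -0.02 fz -0.29 t 10.0
```

View pics/p2.png

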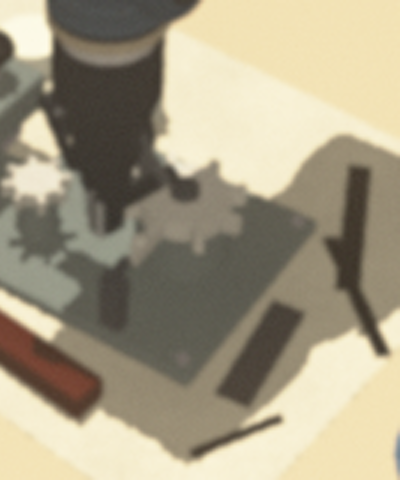

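The tooth end is near (135,250) in the crop, which matches the pointer (90°). I'll back off, rise, move over the plunger and check both wheels.

```bash
python3 - <<'E'
from h import *
p,q,v=pose(66,.051); r.move_linear(p,q,.08)
p,q,v=pose(66,.18); r.move_linear(p,q,.15)
P=W(-.0055,-.0945); q=pose(60,.1)[1]
r.move_to(np.r_[P,.18+r.finger_overhang],q); r.sleep(.2)
print(r.current_t(),r.current_tool_pos(),P,r.current_contact_force())
a=snap(0)[192:297,215:360]; b=snap(0,"scene")[220:380,230:430]
a=cv2.resize(a,(663,480),interpolation=cv2.INTER_CUBIC)[:,:400]; b=cv2.resize(b,(600,480),interpolation=cv2.INTER_CUBIC)[:,:400]
cv2.imwrite("pics/p3.png",np.hstack([a,b]))
E
```

```text
12.4583 [ 0.57558617 -0.03805607  0.20175826] [ 0.57537305 -0.03906052] [-0.32909534  0.64379107  0.67387209]
```

View pics/p3.png

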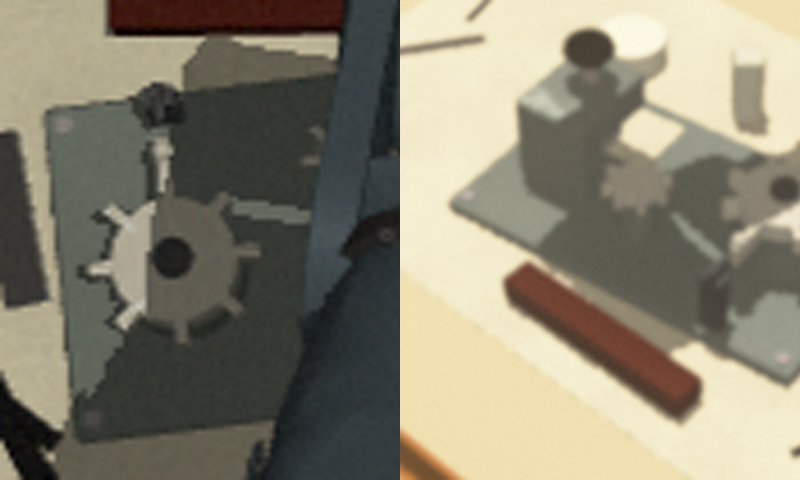

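The long tooth now points at the pointer: hub (172,257), tooth end (161,135), post (160,104). Next I press the plunger.

```bash
python3 - <<'E'
from h import *
P=W(-.0055,-.0945); o=r.finger_overhang
mv=lambda z,v:r.move_linear(np.r_[P,z+o],None,v)
mv(.132,.1)
fs=lambda:np.mean([(r.sleep(.02),r.current_contact_force()[2])[1] for _ in range(5)])
z=.127; f0=fs(); print("f0",f0)
while z>.108:
    mv(z,.03); f=fs()-f0; print(round(z,4),"f %.1f"%f,"tip %.4f"%(r.current_tool_pos()[2]-o))
    if f>16: break
    z-=.001 if z<.117 else .0025
r.sleep(.3); print("hold",fs()-f0,r.current_t())
mv(.135,.04); r.sleep(.3); print(fs()-f0); mv(.2,.15)
r.move_to(np.array([.40,-.20,.25]),r.current_ee_rot()); r.sleep(.3); print(r.current_t())
a=snap(0)[192:297,215:360]
cv2.imwrite("pics/p4.png",cv2.resize(a,(663,480),interpolation=cv2.INTER_CUBIC))
E
```

```text
f0 0.45877706108617156
0.127 f -0.5 tip 0.1271
0.1245 f 0.0 tip 0.1245
0.122 f 2.4 tip 0.1222
0.1195 f 2.8 tip 0.1196
0.117 f 3.6 tip 0.1171
0.116 f 4.3 tip 0.1161
0.115 f 4.5 tip 0.1151
0.114 f 4.9 tip 0.1142
0.113 f 9.9 tip 0.1136
0.112 f 18.7 tip 0.1135
hold 18.66233611112184 17.0583
-0.42222435843274464
20.0
```

View pics/p4.png

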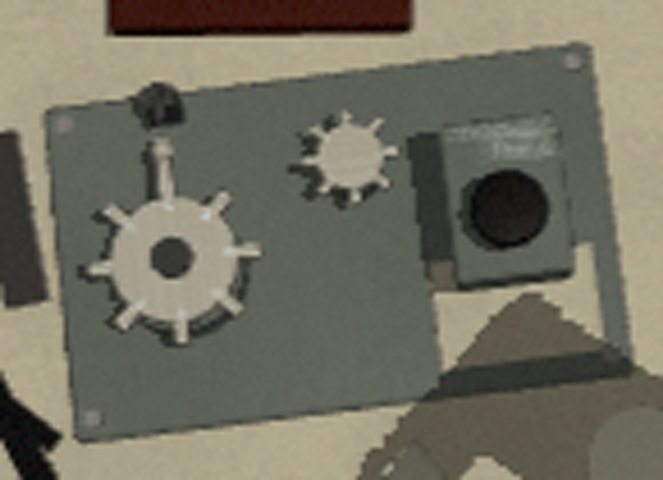

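The plunger reached its hard stop (18.7 N, tip at 0.1135 m) and came back up. The long tooth, end at (161,138), still points at the post (160,104), and the small wheel at (350,155) looks unchanged.

```bash
python3 -c "
from cell import r
print(r.hand_in())"
```

```text
the job is handed in; nothing more can be done
None
```

The job is done and handed in at about 20 s: I turned the large wheel two clicks so its long tooth points at the pointer, then pressed the plunger to its stop and let it come back up; in the last image the small wheel looks unchanged.

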